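Open the tumbling drum

TASK

The polishing tumbler stopped with its filler port leaning towards you. Roll the drum up until the port points straight up and the sprung detent lever drops into the notch of the index wheel. Only then unscrew the orange cap (it is captive in a hinged strap), and swing the strap with the cap all the way back to its stop so that the port stands open, with the drum still resting in its notch; do not knock over or shove the padlock or the lock cylinder that lie beside it.

Things in the scene. Friction and masses are not known exactly. Their poses are not given: they have to be found in the camera images.
- tumbler: bench-top tumbling machine, fixed to the bench: grey base 110 x 285 mm, two dark bearing plates, belt guard with motor at the end of its +y. Origin: centre of the underside, straight below the port when that points up; z up; y along the drum's axis; x points away from the robot
- drum_axis (a point): middle of the drum's axis, 85 mm above the bench, axes as tumbler. The blue drum with eight sides (54 mm radius at the corners, 140 mm long) turns about the y axis through this point. A finger that rolls it up by pushing the leaning cap should rise with the cap along its arc: a level push low on it can jam by friction
- drum (a joint): rolling angle of the drum: 0 = port straight up in the notch, negative = port leaning to the tumbler's -x (towards the robot), it grows as the top of the drum moves to +x. The drum stays where it is left (about 0.2 to 0.35 N m of drag) and turns on if pushed past the notch, which holds it against about 0.5 N m
- detent (a joint): angle of the sprung steel lever with brass roller and red ball that rests on the index wheel at the drum's -y end: about 0 when its roller sits in the notch (drum at 0), about 0.1 when it rides on the wheel's rim
- detent_ball (a point): centre of the red ball (15 mm) on the free end of the detent lever; low in the notch, about 8 mm higher on the rim
- strap (a joint): angle of the steel carrier strap about its hinge: 0 = shut down on the neck, 2.0 = fully back against its stop, leaning over the drum's +y end. It stays where it is left (0.12 N m drag). While the cap is screwed on the strap cannot lift
- strap_hinge (a point): the strap's hinge pin, 48 mm from the port's centre to +y of the drum and 72 mm from the drum's axis; the hinge line runs along the drum's x. With the port up it is at z 157 mm
- strap_tab (a point): free end of the strap, a rolled lifting lip 24 mm wide and 8 mm thick, opposite the hinge (61 mm from the port's centre, 109 mm from the hinge); about 18 mm of free space beneath it when the strap is shut. A finger that pushes the lip level from a low strap angle jams by friction: move with its arc
- cap (a joint): turn of the screw cap in the strap: 0 = hard tight, grows as it is unscrewed (anticlockwise seen from above); its two thread lugs come free of the neck at 2.35, the stop is at 2.6. It rises 1.8 mm per rad, so 5 mm in all. It takes about 0.2 N m and stays where it is left; a push on one end of the wing only would roll the drum out of its notch
- wing_top (a point): middle of the top of the cap's wing, on the cap's axis, 113 mm from the drum's axis (198 mm above the bench with the port up and the cap tight); axes: z out of the cap, y along the wing. The cap is orange, 66 mm wide and 29 mm high, flat top 28 mm below this point, with a straight upright wing 60 mm long (y), 12 mm thick (x), 28 mm high on it; skirt and wing may be pushed
- wing_dot (a point): white dot on the top of the wing, 22 mm from the cap's axis; at joint cap = 0 it points 0.64 rad anticlockwise (seen from above) of the direction to the strap's hinge; at 2.5, cap free, it points straight away from the hinge and the wing lies in line with the strap
- padlock: brass padlock, loose, standing, 19 x 42 x 66 mm, origin under its middle; leave alone
- lock_cylinder: steel lock cylinder, loose, lying, 67 x 28 x 38 mm, origin under its middle; leave alone

How it is judged:
By the outcome, as a careful person would: the job done as asked, in the order asked, and still so for the second after the job is handed in, with the robot touching nothing.
It also fails if it takes over 64 s, if anything falls off the work surface, if the arm or the gripper's body presses on something with over 40 N, if the wrist force passes 120 N, or if a joint passes its speed limit or range.

ROBOT

A 7-joint arm with a two-finger parallel gripper is mounted at the origin on a cart in front of the work surface, level with it; the furniture and walls round the work are solid. World frame = base frame: x ahead of the robot, y to its left, z up, the work surface at z = 0. Lengths are in mm, angles in rad, forces in N, time in s.
With the tool pointing down it reaches from about 400 to 900 mm from the base axis. Payload 5.6 kg.
Tool frame: the origin (TCP) lies midway between the tips of the shut fingers; the grasp point (between the pads) lies 19 mm behind it; x points along the fingers, y is the direction in which the jaws open and shut, and the axes are right-handed (so a half turn about x gives the same grasp; the last joint's range is limited). The gripper opens to 92 mm and grips with 3 to 60 N. Pads are 20 mm wide; open, the fingers measure 128 mm over their backs; the gripper's body (75 mm by 189 mm) begins 69 mm behind the grasp point.
Start: joints at [1.146, 0.468, -0.012, 1.603, 0.006, 1.071, -0.056], TCP at [242.144, -603.221, 214.592] pointing down, gripper open.
Joint ranges: [-2.53, 2.53], [-0.31, 2.02], [-1.57, 1.55], [0.28, 2.44], [-1.29, 4.43], [0.15, 1.84], [-2.92, 2.92]. Speed limits (rad/s): [2.57, 2.57, 3.14, 3.14, 3.14, 3.14, 3.14].

INTERFACE

Orientations are given as a rotation vector (axis times angle).
In Python, from cell import robot, grip, kin, viewer gives the robot as it stands. Calls block until the motion is done:
- robot.movep(position, orientation): joint-space move of the TCP to a pose.
- robot.servo_line(position, feed=150, rotation=None): straight line of the TCP; rotation=None keeps the orientation; feed is the mean speed in mm/s.
- robot.goto_joints(angles): joint-space move.
- grip(opening, newtons=None): opening from 0.0 (shut) to 1.0 (fully open); newtons is the grip in N (None keeps the last); returns when the fingers have stopped.
- robot.hold(seconds).
- kin.ik(position, orientation): joint angles nearest the present ones, or None.
- robot.observe(): the state.
- viewer.read_camera(name): name is "side" or "top" or "wrist"; returns the picture (480x640x3 uint8, red, green, blue); there is no depth.
- viewer.camera_info(name): a dict with "camera_matrix" (3x3 intrinsics, pixels), "k1" (the pictures are not rectified: a ray, as slopes to the right and down, at radius r is drawn at 1 + k1 r^2 times it, then the intrinsics apply), "R" (3x3) and "t" (3): a world point X has camera coordinates R X + t. Camera axes: x right, y down, z forward; pixel columns grow to the right and rows downward; lengths in mm; the calibration is good to about 2 mm. A picture is of the moment at which its call begins: read the wrist's pose just before it. camera_info takes no time and is no camera call; for the wrist camera it gives the pose at the moment of the call.
A pose or a line that the arm cannot do raises robot.IKError and nothing moves.
- robot.job_done(): hands the job in, once; it reports no verdict.
Trained networks look in the newest picture that a camera, given by its name, has taken for a name from the list of things; names that differ only in an ending like _2 or _b are one class to them, and where a whole thing is asked for, a point or a joint stands for the part that bears it (a point fixed in the world has none). Each returns a list of dicts, best first, with "confidence" (0 to 1); they miss things now and then, are a little off and sometimes report something else, mostly with a low value. They report only what shows in the picture. A call takes as long as a camera call.
- viewer.silhouettes(name, camera): "mask" (480x640 bool, what is visible of it).
- viewer.pinpoint(name, camera): "at" ([x, y, z] in mm, in the coordinates of the camera as it stood for that picture, good to about 4 mm: a listed point, or the origin of a listed thing).
The state is a dict: "t": time; "joints": joint angles; "joint_velocities": joint speeds; "joint_torque": joint torques, N m; "tcp_pos": TCP position; "tcp_rot": TCP orientation; "contact_force": force on the tool from outside, world axes, zero at the start; "wrist_torque": the same for the moment, N m; "grip_width": opening from 0.0 (shut) to 1.0 (fully open).
Only numpy, scipy, OpenCV 4.12 (cv2) and the standard library are available. Lean on these libraries where they do the work, as an engineer would, in place of code of your own. Each camera call takes 0.05 s, during which the arm holds its last target.

## Working session

There is one attempt and no reset: what is moved stays moved. The work goes in short steps, each a Python script; the robot and the scene stay as the last script left them, time stands still between calls to the robot, and variables do not carry over. Pictures are saved under pics/ and viewed, and the job is handed in when it is done.

```bash
ls; mkdir -p pics
cat > h.py <<'E'
from cell import robot, grip, kin, viewer
import numpy as np, cv2
from scipy.spatial.transform import Rotation as Ro
def shot(cam,name):
    im=viewer.read_camera(cam); cv2.imwrite('pics/'+name,im[:,:,::-1]); return im
def toworld(cam,p,info=None):
    i=info or viewer.camera_info(cam); return np.array(i['R']).T@(np.array(p)-np.array(i['t']))
def find(name,cam,info=None):
    return [(round(d['confidence'],2),toworld(cam,d['at'],info).round(1)) for d in viewer.pinpoint(name,cam)[:2]]
E
python3 - <<'E'
from h import *
s=robot.observe(); print(s)
for c in ['side','top']:
    shot(c,c+'0.png')
    i=viewer.camera_info(c); print(c, -np.array(i['R']).T@np.array(i['t']))
    for n in ['tumbler','drum_axis','detent_ball','strap_hinge','strap_tab','wing_top','wing_dot','padlock','lock_cylinder']:
        print(n,find(n,c))
print(robot.observe()['t'])
E
```

```text
pics
{'t': 0.0, 'joints': array([ 1.14596189,  0.46836242, -0.01160809,  1.60361993,  0.00598839,
        1.0714393 , -0.05629865]), 'joint_velocities': array([-3.73113819e-04,  4.54697537e-05,  6.03358785e-04,  1.67077698e-04,
        7.46727329e-04, -2.03980198e-03,  7.09808351e-04]), 'joint_torque': array([-9.66632833e-04, -5.20573354e+01, -1.29056303e-02, -2.43744868e+01,
       -5.66360413e-02,  1.72322377e-02,  1.70235144e-04]), 'tcp_pos': array([ 241.92285763, -602.65885096,  213.65147668]), 'tcp_rot': array([ 2.01267668,  0.39079595, -2.01360049]), 'contact_force': array([-0.4811057 , -0.41546698, -0.31327961]), 'wrist_torque': array([ 0.04488939,  0.00577889, -0.01218484]), 'grip_width': 0.9984085209030231}
side [ 86.29328633 612.63983413 532.6262553 ]
tumbler [(0.96, array([536.2,  63.4,   2.9]))]
drum_axis [(0.48, array([482.7, 102.4, 145.4])), (0.16, array([505.5,  -8.9, 143.1]))]
detent_ball [(0.52, array([532.5, -41.4, 142.8])), (0.5, array([397.3, 156.3,  -0.5]))]
strap_hinge [(0.85, array([482.9, 102.3, 143.8]))]
strap_tab [(0.72, array([502.7,  -5.1, 142.8]))]
wing_top [(0.75, array([472. ,  47.7, 175.5]))]
wing_dot [(0.56, array([451.7,  59.1, 168.2]))]
padlock [(0.69, array([438.9, -41.6,  -0.5]))]
lock_cylinder [(0.86, array([399.3, 158.1,  -3.3]))]
top [ 267.31925971  -36.32516235 1078.60710129]
tumbler [(0.9, array([533.7,  66. ,   3.5]))]
drum_axis []
detent_ball [(0.8, array([535.4, -40.6, 144.3]))]
strap_hinge [(0.67, array([486.3, 103.4, 146.1]))]
strap_tab []
wing_top [(0.71, array([473.8,  51.9, 179.2]))]
wing_dot [(0.95, array([457.4,  61.7, 170.5]))]
padlock [(0.48, array([444.9, -42.3,  -2.5])), (0.18, array([473.8,  52. , 180.6]))]
lock_cylinder [(0.89, array([400.2, 159.9,   2.2]))]
1.0
```

View pics/side0.png

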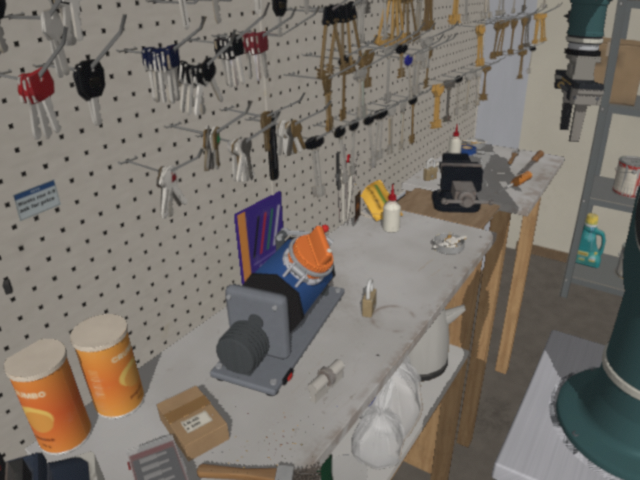

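View pics/top0.png

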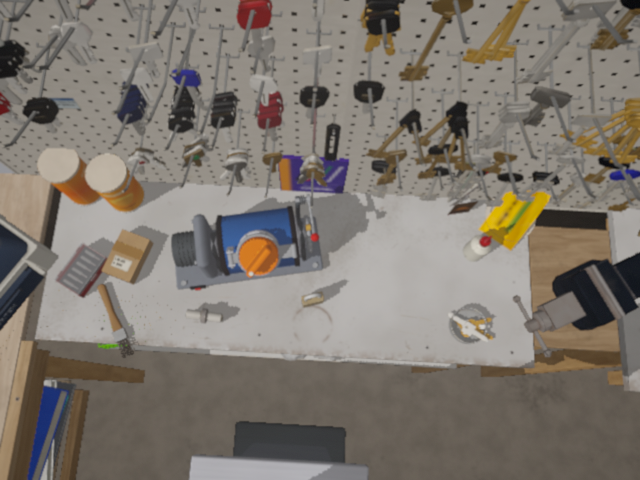

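View pics/side0c.png

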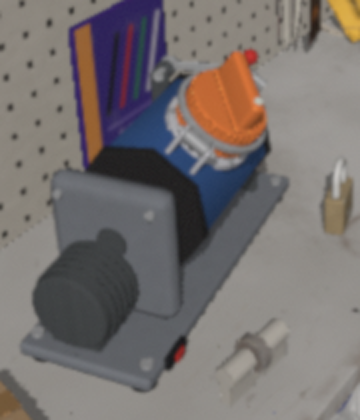

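View pics/top0c.png

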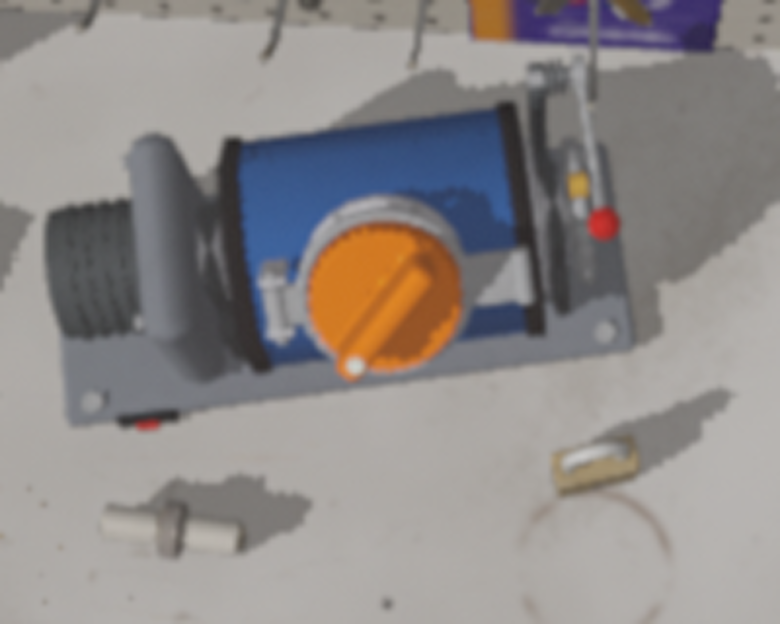

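```bash
cat >> h.py <<'E'
def ray(cam,px,z,info=None):
    i=info or viewer.camera_info(cam); K=np.array(i['camera_matrix'])
    d=cv2.undistortPoints(np.array([[px]],float),K,np.array([i['k1'],0,0,0.]))[0,0]
    R=np.array(i['R']);C=-R.T@np.array(i['t']); v=R.T@np.array([d[0],d[1],1]); return C+v*(z-C[2])/v[2]
E
python3 - <<'E'
from h import *
f=lambda x,y:(160+x/3.9,180+y/3.9)
A=ray('top',f(72,425),2);B=ray('top',f(633,350),2);print(A,B,np.arctan2(-(B-A)[0]*-1,-(B-A)[1]), np.linalg.norm(B-A))
print(ray('top',f(603,222),144))
for z in (170,): print('dot',ray('top',f(355,366),z),ray('top',f(418,268),190))
E
```

```text
[451.64683984 219.08205433   2.        ] [505.90667109 -58.90354999   2.        ] 0.19276569103672353 283.23157573614793
[531.91803735 -39.74338564 144.        ]
dot [454.97048864  62.29721697 170.        ] [494.3242149   37.13854871 190.        ]
```

```bash
python3 - <<'E'
from h import *
print('bench back',ray('top',(200,185),0),ray('top',(400,195),0))
def tri(a,b):
    P=[]
    for c,px in (('top',a),('side',b)):
        p0=ray(c,px,0);p1=ray(c,px,100);P.append((p0,(p1-p0)/np.linalg.norm(p1-p0)))
    A=sum(np.eye(3)-np.outer(d,d) for p,d in P);bb=sum((np.eye(3)-np.outer(d,d))@p for p,d in P);x=np.linalg.solve(A,bb)
    return x.round(0),[np.linalg.norm((np.eye(3)-np.outer(d,d))@(x-p)).round(1) for p,d in P]
print('ball',tri((314.6,236.9),(200+250/2,200+57/2)))
R=robot.observe()['tcp_rot']
yaw=.19;Y=np.array([-np.sin(yaw),np.cos(yaw),0]);X=np.array([np.cos(yaw),np.sin(yaw),0]);Z=np.array([0,0,1.])
O=np.array([536,64,85.])
def port(a): # tilt a => axes
    x=Ro.from_rotvec(a*Y).apply(X); z=Ro.from_rotvec(a*Y).apply(Z); return x,z
def tool(a,phi,r,flip):
    x,z=port(a); w=-np.sin(phi)*x+np.cos(phi)*Y  # wing dir
    j=np.cross(z,w)*(1 if flip else -1); tx=-z; tz=np.cross(tx,j)
    return O+r*z,Ro.from_matrix(np.c_[tx,j,tz]).as_rotvec()
for flip in (0,1):
    for a,phi,r in [(-.61,.9,175),(-.61,.9,89),(0,.9,89),(0,1.8,90),(0,2.4,91),(0,np.pi,94)]:
        p,o=tool(a,phi,r,flip); q=kin.ik(p,o); print(flip,a,phi,None if q is None else np.round(q,2))
E
python3 - <<'E'
import cv2
im=cv2.imread('pics/top0.png'); cv2.imwrite('pics/top0d.png',cv2.resize(im[40:270,180:420],None,fx=2.6,fy=2.6,interpolation=cv2.INTER_CUBIC))
im=cv2.imread('pics/side0.png'); cv2.imwrite('pics/side0d.png',cv2.resize(im[40:270,180:420],None,fx=2.6,fy=2.6,interpolation=cv2.INTER_CUBIC))
E
```

```text
bench back [669.90079607 200.75752835   0.        ] [ 671.81298887 -210.17220595    0.        ]
ball (array([531., -40., 141.]), [np.float64(1.5), np.float64(1.5)])
0 -0.61 0.9 None
0 -0.61 0.9 None
0 0 0.9 [ 0.44  0.46 -0.79  1.87  0.39  0.97  0.57]
0 0 1.8 [ 0.74  0.76 -1.32  1.86  0.8   1.19  1.14]
0 0 2.4 [ 0.74  0.76 -1.32  1.86  0.8   1.19  1.74]
0 0 3.141592653589793 [-1.13  0.7   1.35  1.96 -0.77  1.14 -2.4 ]
1 -0.61 0.9 None
1 -0.61 0.9 None
1 0 0.9 [ 0.16  0.37 -0.41  1.89  0.18  0.92 -2.4 ]
1 0 1.8 [ 0.28  0.4  -0.57  1.88  0.26  0.94 -1.56]
1 0 2.4 [ 0.33  0.41 -0.63  1.88  0.29  0.95 -0.99]
1 0 3.141592653589793 [ 0.37  0.42 -0.69  1.87  0.33  0.96 -0.27]
```

View pics/top0d.png

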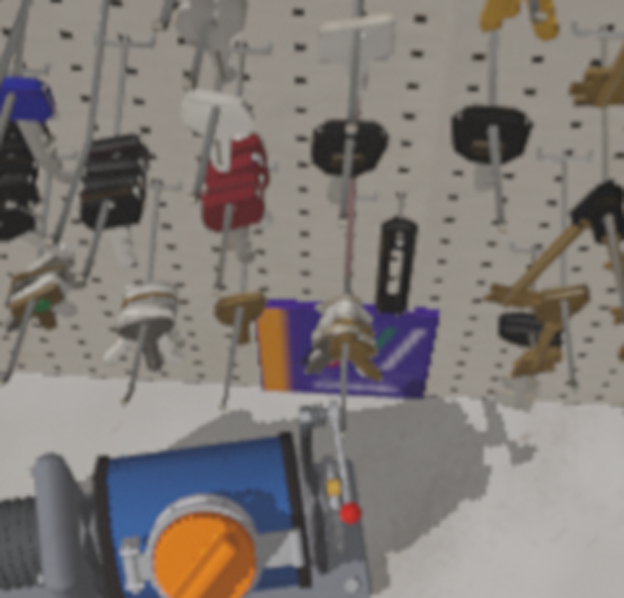

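View pics/side0d.png

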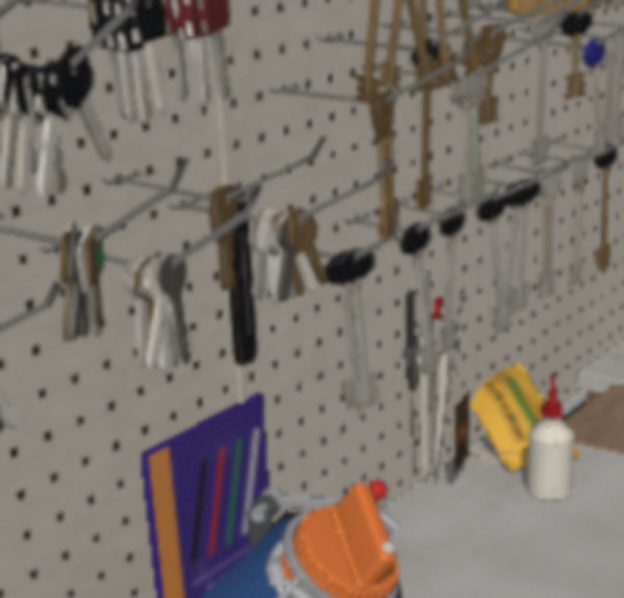

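Run:
```python
from h import *
def tri(a,b):
    P=[]
    for c,px in (('top',a),('side',b)):
        p0=ray(c,px,0);p1=ray(c,px,100);P.append((p0,(p1-p0)/np.linalg.norm(p1-p0)))
    A=sum(np.eye(3)-np.outer(d,d) for p,d in P);bb=sum((np.eye(3)-np.outer(d,d))@p for p,d in P);x=np.linalg.solve(A,bb)
    return x.round(0),[np.linalg.norm((np.eye(3)-np.outer(d,d))@(x-p)).round(1) for p,d in P]
f=lambda p:(180+p[0]/2.6,40+p[1]/2.6)
for t in [(5,380),(128,398),(225,403),(345,405)]:
    for s in [(185,165),(258,188),(320,145),(390,170),(55,290)]:
        x,e=tri(f(t),f(s))
        if e[0]<8: print(t,s,x,e)
yaw=.19;Y=np.array([-np.sin(yaw),np.cos(yaw),0]);X=np.array([np.cos(yaw),np.sin(yaw),0]);Z=np.array([0,0,1.])
O=np.array([536,64,85.])
def tool(phi):
    w=-np.sin(phi)*X+np.cos(phi)*Y; j=np.cross(Z,w); return Ro.from_matrix(np.c_[-Z,j,np.cross(-Z,j)]).as_rotvec()
for phi in (1.57,2,2.5,3.14):
  for p in [(-130,-12,200),(-100,-12,120),(-90,-12,120),(-50,-12,160)]:
    q=kin.ik(O+X*p[0]+Y*p[1]+Z*(p[2]-85),tool(phi)); print(phi,p,None if q is None else np.round(q,2))
for til in (-.1,-.2,-.3,-.4,-.5): # grasp tilt feasibility
    Rt=Ro.from_rotvec(til*Y); q=kin.ik(O+Rt.apply([0,0,89]),(Rt*Ro.from_rotvec(tool(.9))).as_rotvec()); print(til,None if q is None else np.round(q,2))
```

```text
(5, 380) (185, 165) [518. 136. 394.] [np.float64(1.7), np.float64(1.7)]
(128, 398) (258, 188) [521.  78. 370.] [np.float64(1.5), np.float64(1.5)]
(225, 403) (320, 145) [517.  27. 383.] [np.float64(1.0), np.float64(1.0)]
1.57 (-130, -12, 200) [ 0.46  0.13 -0.64  2.13  0.1   0.9  -1.62]
1.57 (-100, -12, 120) [ 0.34  0.32 -0.56  2.15  0.25  0.74 -1.77]
1.57 (-90, -12, 120) [ 0.33  0.33 -0.55  2.13  0.26  0.75 -1.77]
1.57 (-50, -12, 160) [ 0.31  0.33 -0.54  2.01  0.22  0.86 -1.74]
2 (-130, -12, 200) [ 0.49  0.14 -0.68  2.13  0.11  0.91 -1.2 ]
2 (-100, -12, 120) [ 0.39  0.33 -0.62  2.14  0.29  0.74 -1.37]
2 (-90, -12, 120) [ 0.37  0.35 -0.61  2.12  0.29  0.75 -1.37]
2 (-50, -12, 160) [ 0.35  0.34 -0.59  2.    0.25  0.87 -1.33]
2.5 (-130, -12, 200) [ 0.54  0.15 -0.73  2.13  0.12  0.91 -0.71]
2.5 (-100, -12, 120) [ 0.44  0.35 -0.68  2.14  0.32  0.75 -0.9 ]
2.5 (-90, -12, 120) [ 0.42  0.36 -0.66  2.12  0.32  0.76 -0.9 ]
2.5 (-50, -12, 160) [ 0.38  0.35 -0.63  2.    0.27  0.87 -0.85]
3.14 (-130, -12, 200) [ 0.6   0.16 -0.8   2.13  0.14  0.91 -0.09]
3.14 (-100, -12, 120) [ 0.5   0.37 -0.76  2.14  0.36  0.76 -0.3 ]
3.14 (-90, -12, 120) [ 0.48  0.38 -0.73  2.12  0.36  0.77 -0.3 ]
3.14 (-50, -12, 160) [ 0.44  0.37 -0.71  2.    0.31  0.88 -0.24]
-0.1 [ 0.21  0.31 -0.46  1.98  0.2   0.79 -2.41]
-0.2 [ 0.26  0.25 -0.5   2.08  0.21  0.65 -2.42]
-0.3 [ 0.29  0.2  -0.51  2.17  0.21  0.5  -2.42]
-0.4 [ 0.2   0.15 -0.4   2.27  0.16  0.34 -2.38]
-0.5 [-0.01  0.1  -0.17  2.38  0.06  0.17 -2.29]
```

Run:
```python
from h import *
f=lambda p:(180+p[0]/2.6,40+p[1]/2.6)
def atx(cam,px,x):
    a=ray(cam,px,0);b=ray(cam,px,100); return a+(b-a)*(x-a[0])/(b[0]-a[0])
for p in [(155,185),(345,180),(245,215),(370,195)]: print('top',p,atx('top',f(p),671).round(0))
for p in [(10,230),(115,180),(180,205),(280,90),(350,220)]: print('side',p,atx('side',f(p),671).round(0))
```

```text
top (155, 185) [671.  83. 321.]
top (345, 180) [671. -26. 339.]
top (245, 215) [671.  33. 290.]
top (370, 195) [671. -41. 323.]
side (10, 230) [671. 117. 337.]
side (115, 180) [671.  30. 347.]
side (180, 205) [671. -27. 319.]
side (280, 90) [ 671. -139.  375.]
side (350, 220) [ 671. -220.  263.]
```

```bash
cat >> h.py <<'E'
yaw=.19
O=np.array([536,64,85.])
def setframe(o,y):
    global O,yaw,X,Y,Z
    O=np.array([o[0],o[1],85.]);yaw=y
    Y=np.array([-np.sin(yaw),np.cos(yaw),0]);X=np.array([np.cos(yaw),np.sin(yaw),0]);Z=np.array([0,0,1.])
setframe(O,yaw)
def W(x,y,z): return np.array([O[0],O[1],0])+x*X+y*Y+z*Z   # tumbler->world
def T(p): d=np.array(p)-[O[0],O[1],0]; return np.array([d@X,d@Y,d[2]])
def tool(phi,a=0):
    w=-np.sin(phi)*X+np.cos(phi)*Y; j=np.cross(Z,w); r=Ro.from_matrix(np.c_[-Z,j,np.cross(-Z,j)])
    return (Ro.from_rotvec(a*Y)*r).as_rotvec()
def st(msg=''):
    s=robot.observe(); print(msg,'t%.1f'%s['t'],'tcp',T(s['tcp_pos']).round(1),'F',(np.array([X,Y,Z])@s['contact_force']).round(1),'M',s['wrist_torque'].round(2),'g%.3f'%s['grip_width'],'q7 %.2f'%s['joints'][6]); return s
def look(cam,name,names,n=1):
    for k in range(n):
        i=viewer.camera_info(cam); im=shot(cam,name)
        for m in names:
            for d in viewer.pinpoint(m,cam)[:1]: 
                p=toworld(cam,d['at'],i); print(m,round(d['confidence'],2),p.round(1),'tumb',T(p).round(1))
E
python3 - <<'E'
from h import *
grip(0.0,20)
robot.movep(W(-130,-20,205),tool(1.57))
st()
look('wrist','w1.png',['wing_top','wing_dot','strap_hinge','strap_tab','detent_ball','tumbler'])
st()
E
```

```text
t4.7 tcp [-129.8  -20.7  205. ] F [ 0.1 -0.5  0. ] M [ 0.01 -0.04 -0.02] g0.005 q7 -1.59
wing_top 0.83 [470.8  48.5 177.7] tumb [-67.   -2.9 177.7]
wing_dot 0.69 [454.3  63.  169.2] tumb [-80.4  14.5 169.2]
strap_hinge 0.79 [485.7  98.4 144.1] tumb [-42.9  43.3 144.1]
strap_tab 0.68 [502.9  -7.3 147. ] tumb [-46.  -63.8 147. ]
detent_ball 0.66 [528.7 -42.  139. ] tumb [ -27.2 -102.7  139. ]
 t5.0 tcp [-130.   -20.2  205. ] F [0.3 0.5 0.2] M [ 0.03  0.01 -0.06] g0.006 q7 -1.59
```

View pics/w1.png

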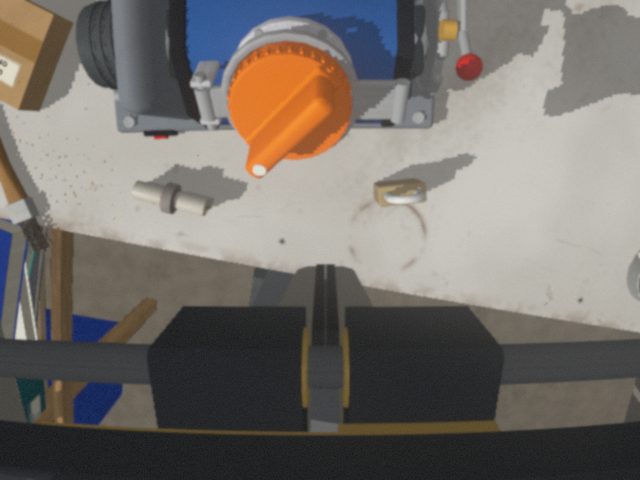

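```bash
sed -i 's/^yaw=.19$/yaw=.197/; s/^O=np.array(\[536,64,85.\])/O=np.array([536.5,61.5,85.])/' h.py
python3 - <<'E'
from h import *
def P(a,off=10):
    al=a-.370; return W(91.2*np.sin(al)-off,-20,85+91.2*np.cos(al)-8)
o=tool(1.57)
robot.servo_line(P(-.63,30),feed=200,rotation=o); st('pre')
robot.servo_line(P(-.63,12),feed=80); st('touch')
for a in np.arange(-.63,-.17,.05):
    robot.servo_line(P(a,10),feed=70)
    s=st('%.2f'%a)
    if np.linalg.norm(s['contact_force'])>30: print('stop');break
look('wrist','w2.png',['wing_top','wing_dot','strap_hinge','strap_tab'])
look('top','t2.png',['detent_ball','wing_top','strap_hinge'])
E
```

```text
pre t5.6 tcp [-106.7  -19.7  126.5] F [0.3 0.1 0.2] M [ 0.02 -0.   -0.05] g0.004 q7 -1.72
touch t5.9 tcp [-88.2 -20.  127. ] F [-0.   0.9 -0.3] M [-0.03 -0.02  0.03] g0.006 q7 -1.74
-0.63 t6.2 tcp [-86.8 -20.  126.4] F [ 0.3 -0.7  0.6] M [ 0.02 -0.03  0.01] g0.007 q7 -1.74
-0.58 t6.4 tcp [-84.9 -20.1 129.9] F [-2.3  0.2 -0.5] M [-0.15  0.47  0.02] g0.003 q7 -1.73
-0.53 t6.7 tcp [-82.4 -20.2 133.7] F [-5.4 -0.5  2.1] M [-0.35  1.12  0.07] g0.006 q7 -1.73
-0.48 t6.9 tcp [-79.2 -20.2 137.3] F [-4.8 -0.7  3.6] M [-0.39  1.14  0.04] g0.004 q7 -1.73
-0.43 t7.2 tcp [-76.3 -20.3 140.6] F [-5.7 -1.5  3.7] M [-0.48  1.26  0.05] g0.004 q7 -1.73
-0.38 t7.4 tcp [-73.2 -20.3 143.8] F [-5.2  0.4  3.2] M [-0.43  1.34  0.06] g0.007 q7 -1.73
-0.33 t7.7 tcp [-69.8 -20.3 146.9] F [-5.9 -1.6  4.7] M [-0.49  1.4   0.03] g0.006 q7 -1.72
-0.28 t7.9 tcp [-66.2 -20.3 149.8] F [-6.5 -1.3  6. ] M [-0.47  1.46  0.08] g0.003 q7 -1.72
-0.23 t8.2 tcp [-62.3 -20.4 152.7] F [-6.5 -2.2  3.3] M [-0.86  1.46  0.03] g0.005 q7 -1.72
-0.18 t8.4 tcp [-56.9 -20.3 155.2] F [-1.8 -1.   0.8] M [-0.27  0.33  0.04] g0.005 q7 -1.72
wing_top 0.78 [515.8  56.8 194.7] tumb [-21.2  -0.6 194.7]
wing_dot 0.73 [495.4  72.7 193.8] tumb [-38.2  19.  193.8]
strap_hinge 0.7 [517.6 103.7 159.6] tumb [-10.3  45.1 159.6]
strap_tab 0.59 [ 5.302e+02 -4.000e-01  1.566e+02] tumb [-18.3 -59.5 156.6]
detent_ball 0.5 [398.9 155.5   1.9] tumb [-116.5  119.1    1.9]
```

View pics/w2.png

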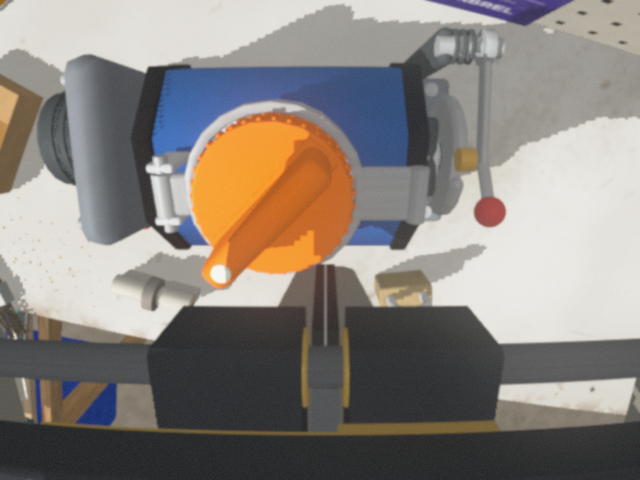

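Run:
```python
from h import *
def P(a,off=10):
    al=a-.370; return W(91.2*np.sin(al)-off,-20,85+91.2*np.cos(al)-8)
for a in [-.14,-.11,-.08,-.06,-.04,-.02,-.005]:
    robot.servo_line(P(a,10),feed=50)
    s=st('%.3f'%a)
    if np.linalg.norm(s['contact_force'])>30: print('stop');break
look('wrist','w3.png',['wing_top','wing_dot','strap_hinge','strap_tab','detent_ball'])
look('top','t3.png',['detent_ball','wing_top','strap_hinge'])
look('side','s3.png',['detent_ball','wing_top','strap_hinge'])
```

```text
-0.140 t9.1 tcp [-54.1 -19.9 156.7] F [-0.7  0.3  0.1] M [ 0.02 -0.03 -0.03] g0.004 q7 -1.72
-0.110 t9.4 tcp [-51.7 -20.  158.1] F [-0.3 -0.1 -1. ] M [0.06 0.02 0.04] g0.005 q7 -1.72
-0.080 t9.6 tcp [-49.4 -20.  159.2] F [ 0.2 -0.4 -0.6] M [ 0.01  0.02 -0.04] g0.003 q7 -1.72
-0.060 t9.9 tcp [-48.  -20.  159.9] F [-0.1  0.   0.3] M [-0.02 -0.    0.03] g0.005 q7 -1.73
-0.040 t10.1 tcp [-46.1 -20.  160.7] F [ 0.2  0.5 -0.2] M [ 0.01 -0.03 -0.  ] g0.005 q7 -1.73
-0.020 t10.4 tcp [-44.4 -20.  161.4] F [ 0.7 -0.9  0.2] M [ 0.04  0.01 -0.01] g0.006 q7 -1.73
-0.005 t10.6 tcp [-43.3 -20.  161.9] F [0.1 0.  0.3] M [ 0.05  0.03 -0.03] g0.005 q7 -1.73
wing_top 0.87 [537.8  60.  194.7] tumb [  1.   -1.7 194.7]
wing_dot 0.64 [515.8  72.9 197. ] tumb [-18.1  15.2 197. ]
strap_hinge 0.85 [528.1 106.1 158.8] tumb [  0.5  45.4 158.8]
strap_tab 0.79 [540.6  -1.3 158.5] tumb [ -8.3 -62.4 158.5]
detent_ball 0.81 [528.5 -40.2 133.2] tumb [-27.7 -98.2 133.2]
detent_ball 0.4 [401.8 156.7   5. ] tumb [-113.4  119.7    5. ]
strap_hinge 0.48 [527.  111.  158.9] tumb [  0.4  50.4 158.9]
detent_ball 0.42 [530.6 -43.6 135.5] tumb [ -26.3 -101.9  135.5]
wing_top 0.86 [536.7  58.9 194.5] tumb [ -0.4  -2.6 194.5]
strap_hinge 0.76 [525.7 107.9 158.8] tumb [ -1.5  47.6 158.8]
```

View pics/w3.png

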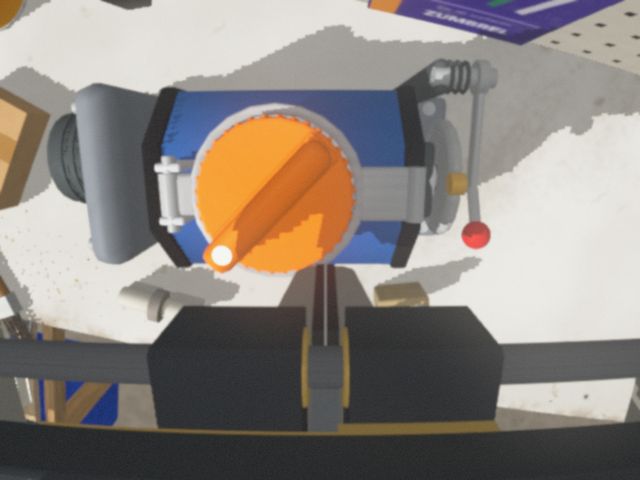

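Run:
```python
from h import *
from scipy.optimize import least_squares
i=viewer.camera_info('wrist')
im=cv2.imread('pics/w3.png').astype(int); b,g,r=im[...,0],im[...,1],im[...,2]
m=((r>150)&(b<90)&(g>60)&(g<180)&(r-b>110)).astype(np.uint8); m[:100]=0;m[280:]=0;m[:,:180]=0;m[:,370:]=0
m=cv2.morphologyEx(m,cv2.MORPH_CLOSE,np.ones((5,5)))
c=max(cv2.findContours(m,cv2.RETR_EXTERNAL,cv2.CHAIN_APPROX_NONE)[0],key=cv2.contourArea)[:,0]
P=np.array([T(ray('wrist',p,169.5,i))[:2] for p in c.astype(float)])
f=lambda v:np.hypot(P[:,0]-v[0],P[:,1]-v[1])-v[2]
s=least_squares(f,[0,0,33],loss='soft_l1',f_scale=.5);print(s.x,np.median(abs(f(s.x))))
w=((im.min(2)>185)).astype(np.uint8); w[:245]=0;w[268:]=0;w[:,:210]=0;w[:,235:]=0
ys,xs=np.nonzero(w);print(xs.mean(),ys.mean(),len(xs)); d=T(ray('wrist',(xs.mean(),ys.mean()),198,i)); print('dot',d)
e=T(ray('wrist',(322,150),198,i));print('far end',e)
v=d[:2]-s.x[:2];print('phi',np.arctan2(-v[0],v[1]),np.hypot(*v))
v=d[:2]-e[:2];print('phi2',np.arctan2(-v[0],v[1]),np.hypot(*v))
print(T(ray('wrist',(122,247),15,i)))
```

```text
[-1.89109021  0.06545939 32.27576914] 0.3715061898513685
221.4257425742574 255.12871287128712 303
dot [-18.13809684  15.69152684 198.        ]
far end [ 18.19430855 -20.04321951 198.        ]
phi 0.8048773212060325 22.541943314387648
phi2 0.7936910586590731 50.96092403275627
[-67.13621306 151.89065512  15.        ]
```

Run:
```python
import cv2
im=cv2.imread('pics/top0.png'); 
a=cv2.imread('pics/t3.png')[60:300,180:420]; b=cv2.imread('pics/s3.png')[60:300,180:420]
import numpy as np
cv2.imwrite('pics/c3.png',cv2.resize(np.hstack([a,b]),None,fx=1.66,fy=1.66,interpolation=cv2.INTER_CUBIC))
```

```text
(no output)
```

View pics/c3.png

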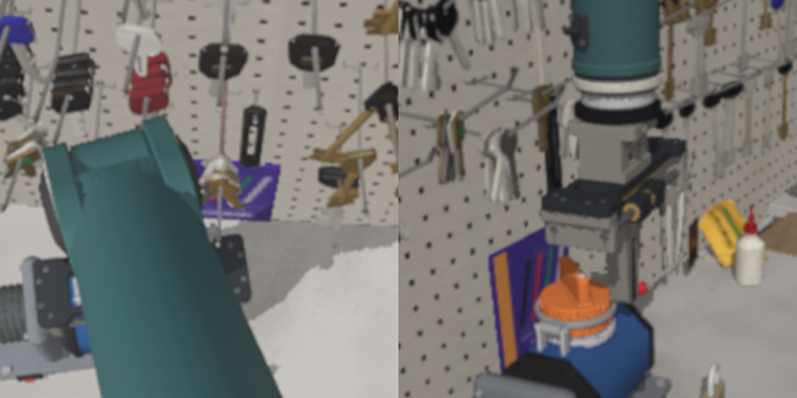

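Run:
```python
from h import *
ph=.80; c=np.array([-1.5,-.3]); w=np.array([-np.sin(ph),np.cos(ph)])
robot.servo_line(W(-75,-15,178),feed=150)
grip(.5,20)
p=c+80*w
q=kin.ik(W(*p,178),tool(ph)); print(np.round(q,2))
robot.movep(W(*p,178),tool(ph)); st()
for d in (65,50,35,25,15,8,0):
    robot.servo_line(W(*(c+d*w),177),feed=70); s=st(d)
    if np.linalg.norm(s['contact_force'])>6: print('STOP');break
look('wrist','w4.png',['wing_top','wing_dot'])
```

```text
[ 0.13  0.27 -0.49  2.02  0.16  0.89 -2.59]
 t13.4 tcp [-59.   55.2 178. ] F [-0.4  0.3  0.4] M [ 0.09  0.04 -0.03] g0.500 q7 -2.58
65 t13.8 tcp [-47.9  44.2 176.8] F [0.  0.1 0.4] M [ 0.09 -0.02 -0.04] g0.500 q7 -2.57
50 t14.1 tcp [-37.1  34.2 176.9] F [-0.8 -0.1 -0.3] M [0.01 0.02 0.03] g0.500 q7 -2.55
35 t14.5 tcp [-26.4  23.8 176.9] F [0.3 0.6 0.9] M [ 0.1   0.03 -0.01] g0.496 q7 -2.53
25 t14.8 tcp [-19.2  16.8 176.9] F [0.  0.7 0.3] M [ 0.09 -0.04  0.01] g0.499 q7 -2.52
15 t15.1 tcp [-12.    9.7 176.9] F [0.3 0.2 0.1] M [0.05 0.06 0.  ] g0.504 q7 -2.51
8 t15.3 tcp [ -7.    4.9 177. ] F [ 0.9  0.2 -0.3] M [ 0.09  0.01 -0.03] g0.500 q7 -2.50
0 t15.6 tcp [ -1.3  -0.7 176.9] F [ 0.  -0.2 -0.2] M [0.05 0.01 0.  ] g0.503 q7 -2.49
wing_top 0.62 [536.4  60.5 197.1] tumb [ -0.3  -0.9 197.1]
wing_dot 0.8 [515.9  73.  199.3] tumb [-17.9  15.3 199.3]
```

View pics/w4.png

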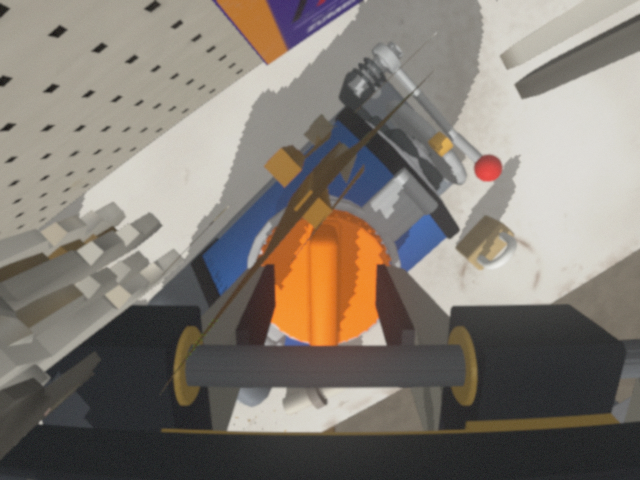

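Run:
```python
from h import *
ph=.80
robot.servo_line(W(-1.5,-.3,174.5),feed=40)
grip(0.0,8); st('g8'); grip(0.0,40); st('g40')
look('top','t4.png',['detent_ball','wing_top'])
look('wrist','w5.png',['wing_top','detent_ball','strap_hinge'])
```

```text
g8 t16.6 tcp [-1.100e+00  1.000e-01  1.746e+02] F [ 2.1  1.  -1.7] M [ 0.49 -0.29 -0.04] g0.132 q7 -2.49
g40 t16.8 tcp [-1.100e+00  1.000e-01  1.746e+02] F [ 2.5  2.4 -1.5] M [ 0.66 -0.39 -0.05] g0.124 q7 -2.49
detent_ball 0.72 [533.3 -37.3 137.9] tumb [-22.4 -96.2 137.9]
wing_top 0.76 [534.8  60.1 196.5] tumb [ -1.9  -1.1 196.5]
detent_ball 0.58 [527.3 -42.2 132.8] tumb [-29.4 -99.9 132.8]
```

```bash
cat >> h.py <<'E'
def F3(s): return np.array([X,Y,Z])@s['contact_force']
E
python3 - <<'E'
from h import *
c=np.array([-0.9,.2,174.5]); ph0=.80; cur=c.copy()
for ph in np.linspace(.8,3.14,9)[1:]:
    new=c+[0,0,1.8*(ph-ph0)]
    pos=robot.observe()['tcp_pos']; d=max(np.linalg.norm(W(*new)-pos),.2)
    robot.servo_line(W(*new),feed=d/.55,rotation=tool(ph))
    s=st('%.2f'%ph); f=F3(s)
    if np.linalg.norm(f)>25: print('STOP'); break
    c[:2]+=np.clip(f[:2]/8,-1,1); 
    if abs(f[2])>3: c[2]+=np.clip(f[2]/10,-.5,.5)
    print(c.round(2))
look('wrist','w6.png',['wing_top','detent_ball','strap_hinge'])
look('top','t6.png',['detent_ball','wing_top','wing_dot'])
look('side','s6.png',['detent_ball','wing_top','wing_dot'])
E
```

```text
1.09 t17.6 tcp [ -0.9   0.4 175.1] F [ 2.7  3.5 -0.2] M [ 0.93 -0.34  0.09] g0.130 q7 -2.23
[ -0.56   0.63 174.5 ]
1.39 t18.1 tcp [ -0.7   0.8 175.6] F [1.  3.2 1.6] M [ 0.89 -0.1   0.1 ] g0.129 q7 -1.97
[ -0.44   1.03 174.5 ]
1.68 t18.5 tcp [ -0.7   1.2 176. ] F [-0.2  3.7  1.7] M [0.93 0.01 0.11] g0.128 q7 -1.70
[ -0.47   1.49 174.5 ]
1.97 t18.9 tcp [ -0.6   1.6 176.6] F [-0.6  3.8  2.8] M [0.83 0.13 0.05] g0.127 q7 -1.44
[ -0.54   1.97 174.5 ]
2.26 t19.4 tcp [ -0.7   2.  177.1] F [-0.   3.1  3. ] M [0.76 0.23 0.08] g0.127 q7 -1.18
[ -0.54   2.37 174.5 ]
2.55 t19.8 tcp [ -0.8   2.3 177.6] F [-2.   2.7  3.2] M [0.63 0.44 0.06] g0.123 q7 -0.92
[ -0.8    2.71 174.82]
2.85 t20.3 tcp [ -1.2   2.5 178.2] F [-1.3  3.3  2. ] M [0.49 0.32 0.05] g0.132 q7 -0.67
[ -0.96   3.12 174.82]
3.14 t20.7 tcp [ -1.4   2.6 178.7] F [-1.9  1.1  0.5] M [0.17 0.51 0.07] g0.127 q7 -0.41
[ -1.2    3.26 174.82]
wing_top 0.78 [537.3  60.1 202.1] tumb [  0.5  -1.5 202.1]
detent_ball 0.82 [528.  -44.  133.2] tumb [ -28.9 -101.8  133.2]
strap_hinge 0.62 [529.5 106.7 159.1] tumb [  1.9  45.7 159.1]
wing_dot 0.54 [527.4 113.  160.9] tumb [  1.1  52.3 160.9]
detent_ball 0.59 [530.9 -40.5 132.7] tumb [-25.4 -98.9 132.7]
wing_top 0.71 [539.6  59.5 197.9] tumb [  2.7  -2.6 197.9]
wing_dot 0.84 [539.   35.5 203.2] tumb [ -2.6 -25.9 203.2]
```

View pics/w6.png

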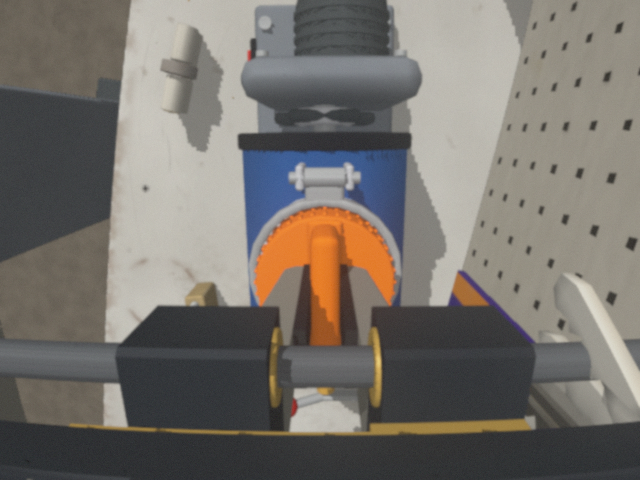

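```bash
cat >> h.py <<'E'
H=np.array([0,47.3,157.5])  # hinge, tumbler
def swing(tcp0,th,tt=None,phi=3.14):
    """tumbler-frame TCP tcp0 at strap 0, rotated th about hinge; tool tilt tt"""
    tt=th if tt is None else tt
    v=np.array(tcp0)-H; y=v[1]*np.cos(th)+v[2]*np.sin(th); z=-v[1]*np.sin(th)+v[2]*np.cos(th)
    return W(v[0],H[1]+y,H[2]+z),(Ro.from_rotvec(-tt*X)*Ro.from_rotvec(tool(phi))).as_rotvec()
E
python3 - <<'E'
from h import *
s=st(); t0=T(s['tcp_pos'])
for th in np.arange(0,2.01,.2):
    q=kin.ik(*swing(t0,th)); print(round(th,1),T(swing(t0,th)[0]).round(0),None if q is None else np.round(q,2))
for th,tt in [(.8,.4),(1.2,.6),(1.2,.9),(1.6,.9)]:
    q=kin.ik(*swing(t0,th,tt)); print(th,tt,None if q is None else np.round(q,2))
E
```

```text
t21.3 tcp [ -1.3   2.7 178.8] F [-3.2 -0.4 -0.2] M [-0.41  0.61 -0.02] g0.129 q7 -0.41
0.0 [ -1.   3. 179.] [ 0.56  0.52 -0.95  1.87  0.49  1.02 -0.41]
0.2 [ -1.   8. 187.] [ 0.37  0.47 -0.87  1.87  0.63  1.1  -0.59]
0.4 [ -1.  14. 195.] [ 0.17  0.47 -0.77  1.86  0.75  1.21 -0.75]
0.6 [ -1.  22. 200.] [-0.03  0.51 -0.68  1.85  0.86  1.35 -0.89]
0.8 [ -1.  31. 204.] [-0.22  0.57 -0.57  1.83  0.93  1.5  -1.  ]
1.0 [ -1.  41. 207.] [-0.33  0.66 -0.53  1.8   1.01  1.66 -1.1 ]
1.2 [ -1.  51. 207.] [-0.4   0.78 -0.52  1.77  1.08  1.84 -1.19]
1.4 [ -1.  61. 205.] [-0.81  0.82 -0.01  1.75  0.96  1.74 -1.12]
1.6 [ -1.  70. 201.] [-0.99  0.96  0.21  1.72  0.92  1.76 -1.09]
1.8 [ -1.  78. 196.] [-1.15  1.13  0.43  1.69  0.86  1.75 -1.04]
2.0 [ -1.  85. 189.] [-1.29  1.34  0.65  1.66  0.77  1.72 -0.95]
0.8 0.4 [ 0.15  0.47 -0.79  1.85  0.74  1.24 -0.77]
1.2 0.6 [-0.07  0.52 -0.68  1.82  0.84  1.39 -0.92]
1.2 0.9 [-0.3   0.62 -0.55  1.8   0.96  1.6  -1.06]
1.6 0.9 [-0.32  0.65 -0.56  1.78  0.95  1.62 -1.09]
```

Run:
```python
from h import *
t0=T(robot.observe()['tcp_pos']); t0[0]-=.4
grip(0.0,15); st('g')
off=np.zeros(3)
for th in np.arange(.1,1.31,.12):
    p,o=swing(t0,th,min(th,1.0)); 
    robot.servo_line(p+off,feed=20,rotation=o); s=st('%.2f'%th); f=s['contact_force']
    if np.linalg.norm(f)>25: print('STOP'); break
    off[:2]+=np.clip(f[:2]/12,-.6,.6)
look('side','s7.png',['strap_tab','wing_top','detent_ball'])
look('top','t7.png',['detent_ball','wing_top','strap_tab'])
```

```text
g t21.6 tcp [ -1.2   2.7 178.9] F [-3.4 -1.4 -1.1] M [-0.49  0.66  0.02] g0.129 q7 -0.41
0.10 t21.9 tcp [ -1.3   5.3 183.5] F [-1.2 -1.4  0.8] M [-0.31  0.49 -0.02] g0.130 q7 -0.50
0.22 t22.4 tcp [ -1.3   8.2 188.1] F [-0.9 -1.2  0.6] M [-0.28  0.19 -0.06] g0.131 q7 -0.61
0.34 t22.8 tcp [ -1.4  11.9 192.6] F [ 0.1 -1.5  1.7] M [-0.37 -0.05 -0.02] g0.127 q7 -0.71
0.46 t23.3 tcp [ -1.6  16.1 196.6] F [ 0.2 -3.9  2.1] M [-0.54 -0.23 -0.  ] g0.129 q7 -0.81
0.58 t23.7 tcp [ -1.7  20.8 200. ] F [ 1.5 -3.5  4.2] M [-0.68 -0.24  0.06] g0.131 q7 -0.90
0.70 t24.1 tcp [ -1.7  25.7 202.9] F [ 0.5 -2.9  4.7] M [-0.74 -0.27  0.02] g0.129 q7 -0.98
0.82 t24.6 tcp [ -1.7  31.  205.2] F [-0.3 -2.5  6.1] M [-0.83 -0.23  0.03] g0.129 q7 -1.04
0.94 t25.0 tcp [ -1.7  36.6 206.9] F [-0.6 -1.4  7.4] M [-0.97 -0.27  0.03] g0.130 q7 -1.10
1.06 t25.4 tcp [ -1.8  41.9 207.3] F [ 1.2 -3.5  5.4] M [-0.76 -0.38  0.24] g0.124 q7 -1.13
1.18 t25.9 tcp [ -1.8  47.6 206.5] F [ 1.  -4.4  1.9] M [-0.08 -0.33  0.29] g0.127 q7 -1.13
1.30 t26.3 tcp [ -1.8  53.5 205.5] F [ 1.6 -4.1 -0.5] M [ 0.29 -0.27  0.31] g0.130 q7 -1.13
strap_tab 0.81 [533.6  67.3 257.5] tumb [ -1.8   6.2 257.5]
wing_top 0.42 [521.7 131.  217.6] tumb [ -0.9  71.1 217.6]
detent_ball 0.68 [519.  117.4 237.7] tumb [ -6.3  58.2 237.7]
detent_ball 0.62 [531.4 -35.5 138.2] tumb [-24.  -94.1 138.2]
strap_tab 0.88 [536.3  67.4 255.7] tumb [  1.    5.8 255.7]
```

View pics/s7.png

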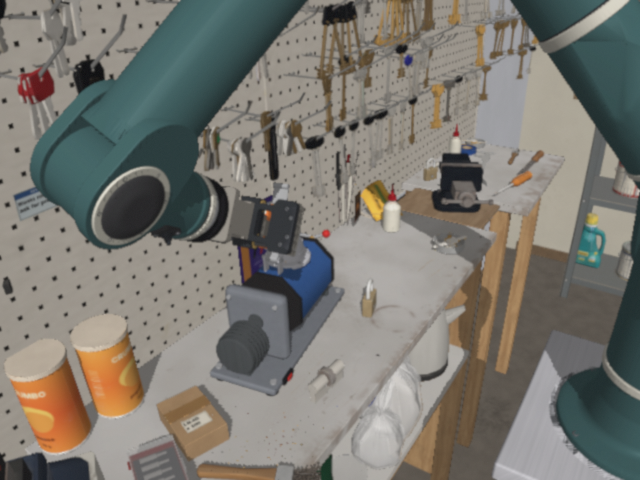

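Run:
```python
from h import *
grip(0.4,15); st('open')
s=robot.observe(); ax=Ro.from_rotvec(s['tcp_rot']).apply([1,0,0])
robot.servo_line(s['tcp_pos']-70*ax,feed=150); st('back')
grip(0.0,20)
V=tool(3.14)
print(kin.ik(W(-60,60,320),V),kin.ik(W(0,-50,300),V))
robot.movep(W(-70,60,325),V); st()
look('top','t8.png',['strap_tab','detent_ball'])
look('side','s8.png',['strap_tab','wing_top','detent_ball'])
```

```text
open t27.2 tcp [ -1.6  54.  206.2] F [-0.4  0.1  0.1] M [0.79 0.06 0.  ] g0.400 q7 -1.14
back t27.9 tcp [ -1.7 112.6 244. ] F [ 1.  -0.6  0.3] M [0.8  0.15 0.  ] g0.401 q7 -1.10
[ 0.49051914  0.16258153 -0.86480742  1.83430524  0.13232776  1.20421422
 -0.21999272] [ 0.52841618  0.30900074 -0.74990648  1.72075258  0.22425815  1.20000523
 -0.08439823]
 t29.6 tcp [-70.3  60.2 324.7] F [-1.1  0.  -0.7] M [-0.05 -0.13 -0.04] g0.007 q7 -0.20
strap_tab 0.7 [534.5  68.4 256.1] tumb [ -0.7   7.1 256.1]
detent_ball 0.77 [531.8 -40.4 135.9] tumb [-24.6 -99.1 135.9]
strap_tab 0.82 [534.5  66.5 253.9] tumb [ -1.    5.3 253.9]
wing_top 0.64 [523.3 127.6 218.6] tumb [ -0.   67.4 218.6]
detent_ball 0.56 [531.2 -44.3 132.2] tumb [ -25.9 -102.7  132.2]
```

View pics/s8.png

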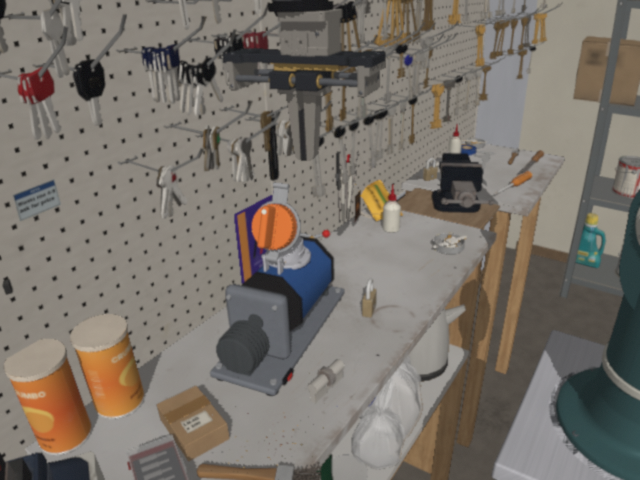

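Run:
```python
from h import *
V=tool(3.14)
robot.movep(W(-40,-45,315),V); robot.servo_line(W(0,-40,240),feed=200,rotation=V); st('down')
for th in np.arange(1.0,2.13,.08):
    y=H[1]-98*np.cos(th)-14; z=min(H[2]+98*np.sin(th)-10,240)
    robot.servo_line(W(0,y,z),feed=60); s=st('%.2f'%th); f=F3(s)
    if f[1]<-8 or np.linalg.norm(f)>15: print('STOP'); break
look('top','t9.png',['strap_tab','detent_ball','wing_top'])
look('side','s9.png',['strap_tab','wing_top','detent_ball'])
```

```text
down t31.0 tcp [ 1.000e-01 -3.880e+01  2.406e+02] F [ 0.3 -0.4  0.6] M [-0.06 -0.11 -0.01] g0.007 q7 -0.15
1.00 t31.5 tcp [ -0.  -19.4 230.1] F [ 0.1 -1.1 -0.5] M [-0.07 -0.09  0.03] g0.003 q7 -0.20
1.08 t31.8 tcp [  0.3 -12.5 234.4] F [ 0.2 -0.1  0.5] M [-0.01 -0.06 -0.02] g0.006 q7 -0.21
1.16 t32.1 tcp [ 1.000e-01 -5.400e+00  2.376e+02] F [ 0.6 -0.5 -0.2] M [-0.03 -0.13 -0.03] g0.010 q7 -0.22
1.24 t32.4 tcp [1.000e-01 2.100e+00 2.402e+02] F [-0.5  0.4 -0.4] M [-0.02 -0.09  0.  ] g0.004 q7 -0.23
1.32 t32.6 tcp [  0.    9.7 240. ] F [-0.6 -0.   0.2] M [-0.03 -0.12 -0.01] g0.004 q7 -0.24
1.40 t32.9 tcp [-1.00e-01  1.74e+01  2.40e+02] F [-0.2 -0.1 -0.6] M [-0.05 -0.12  0.05] g0.008 q7 -0.26
1.48 t33.2 tcp [-1.00e-01  2.52e+01  2.40e+02] F [-0.1 -0.6 -0.7] M [-0.1  -0.11  0.01] g0.003 q7 -0.27
1.56 t33.5 tcp [-1.00e-01  3.29e+01  2.40e+02] F [-0.4  0.7 -0.4] M [-0.01 -0.1  -0.05] g0.009 q7 -0.29
1.64 t33.8 tcp [ -0.   40.8 240. ] F [ 0.5 -0.1  0.6] M [-0.06 -0.14  0.02] g0.005 q7 -0.30
1.72 t34.0 tcp [ -0.   48.6 240. ] F [-0.   0.6  0.2] M [-0.08 -0.13  0.03] g0.005 q7 -0.32
1.80 t34.3 tcp [  0.   56.3 240.1] F [0.1 0.4 0.4] M [-0.05 -0.1  -0.03] g0.006 q7 -0.34
1.88 t34.6 tcp [ -0.   63.9 240.1] F [-0.3  0.2 -0.8] M [-0.06 -0.11  0.03] g0.006 q7 -0.35
1.96 t34.9 tcp [ -0.   71.2 238.1] F [ 1.   0.5 -0.1] M [-0.04 -0.09 -0.05] g0.007 q7 -0.37
2.04 t35.2 tcp [  1.3  74.2 236.3] F [-1.3 -7.8  9.6] M [-2.01 -0.19  0.04] g0.006 q7 -0.38
2.12 t35.4 tcp [  3.8  75.2 235.5] F [ -3.3 -20.8  28.8] M [-5.04 -0.3   0.  ] g0.005 q7 -0.40
STOP
detent_ball 0.7 [533.3 -38.4 133.6] tumb [-22.7 -97.3 133.6]
wing_top 0.9 [515.8 166.5 180.3] tumb [  0.2 107.  180.3]
detent_ball 0.45 [531.9 -38.5 133.1] tumb [-24.1 -97.1 133.1]
```

View pics/s9.png

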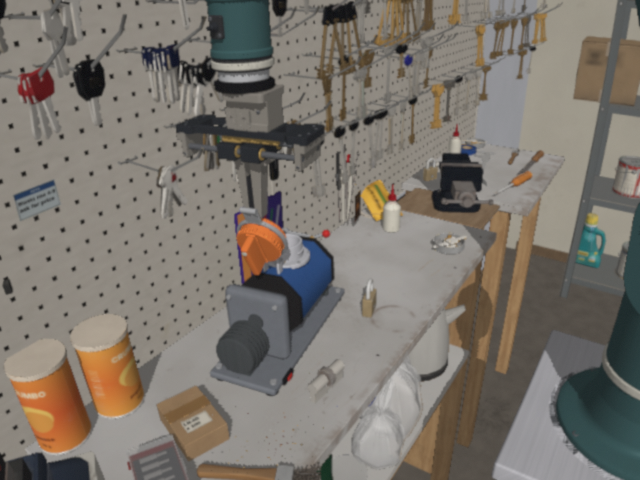

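Run:
```python
from h import *
V=tool(3.14)
robot.servo_line(W(1,55,240),feed=80,rotation=V); st('off')
robot.servo_line(W(-20,-10,290),feed=150); 
robot.movep(W(-110,-20,290),tool(1.57)); st()
look('wrist','w10.png',['strap_hinge','strap_tab','detent_ball','wing_top','wing_dot'])
look('top','t10.png',['strap_tab','detent_ball','wing_top','strap_hinge','padlock','lock_cylinder'])
look('side','s10.png',['strap_tab','wing_top','detent_ball','strap_hinge','padlock','lock_cylinder'])
im=cv2.imread('pics/t10.png')[170:300,150:350]; im2=cv2.imread('pics/s10.png')[190:400,200:400]
cv2.imwrite('pics/c10.png',np.vstack([cv2.resize(im,(450,292)),cv2.resize(im2,(450,300))]))
```

```text
off t36.4 tcp [  0.7  55.6 239.6] F [-0.   0.1 -0.3] M [-0.05 -0.09 -0.02] g0.004 q7 -0.34
 t38.3 tcp [-109.8  -19.5  289.8] F [-0.4 -0.1 -0.1] M [ 0.01 -0.02  0.03] g0.007 q7 -1.52
strap_tab 0.9 [512.8 154.8 252.7] tumb [ -4.9  96.1 252.7]
detent_ball 0.75 [529.  -44.1 130.5] tumb [ -28.  -102.1  130.5]
wing_top 0.96 [515.1 168.7 178.1] tumb [ -0.  109.4 178.1]
wing_dot 0.74 [511.4 177.4 202. ] tumb [ -1.9 118.5 202. ]
strap_tab 0.62 [518.8 154.5 254.3] tumb [  0.8  94.7 254.3]
detent_ball 0.53 [535.2 -39.5 133.1] tumb [-21.  -98.8 133.1]
wing_top 0.45 [517.4 172.6 187.1] tumb [  3.1 112.7 187.1]
padlock 0.55 [443.7 -42.9   0. ] tumb [-111.5  -84.2    0. ]
strap_tab 0.89 [517.2 153.3 254.2] tumb [ -0.9  93.8 254.2]
wing_top 0.77 [513.7 166.5 180.2] tumb [ -1.8 107.5 180.2]
detent_ball 0.57 [529.6 -40.6 133.8] tumb [-26.8 -98.8 133.8]
strap_hinge 0.66 [525.3 109.5 156.1] tumb [ -1.6  49.3 156.1]
padlock 0.67 [ 4.425e+02 -4.280e+01 -3.000e-01] tumb [-112.6  -83.9   -0.3]
lock_cylinder 0.87 [397.1 155.1   0.8] tumb [-118.3  119.1    0.8]
```

View pics/w10.png

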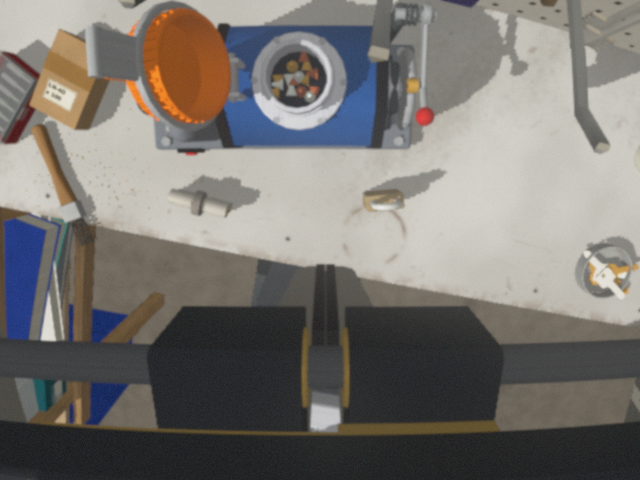

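View pics/c10.png

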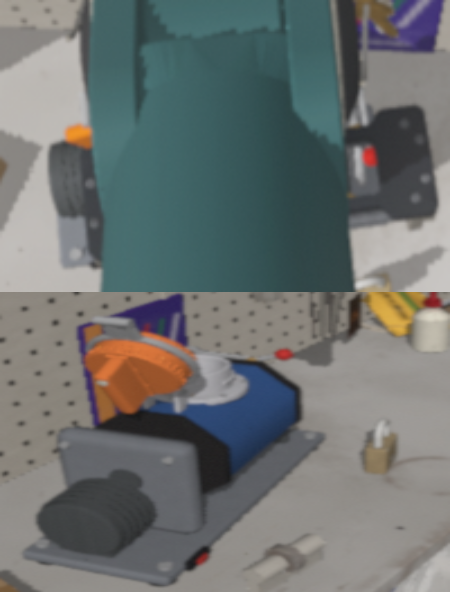

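Run:
```python
from h import *
i=viewer.camera_info('wrist')
for z in (140,160): print(z,T(ray('wrist',(299,81),z,i)).round(1))
st(); robot.job_done();
```

```text
140 [ -2.1  -1.  140. ]
160 [ -4.7  -2.2 160. ]
 t39.3 tcp [-110.  -20.  290.] F [ 1.2  0.8 -0.3] M [-0.01  0.01  0.  ] g0.005 q7 -1.52
the job is handed in; nothing more can be done
```

The port stands open with the drum in its notch and the strap back at its stop. I handed the job in at about t = 39 s with the arm clear of everything.

**What I did**
1. I rolled the drum up with shut fingers along the cap's arc, until it snapped into the notch. The detent ball dropped from about 143 mm to 133–135 mm, which matches the 8 mm given.
2. I gripped the wing with the tool pointing down and turned the cap about its axis until the wing lay in line with the strap. That is cap about 2.5, past the 2.35 where the lugs come free. The wing top rose about 4.5 mm.
3. I swung the strap to about 1.2 rad by the wing, let go, and pushed it the rest of the way with shut fingers until the force rose at the stop.

**Last checks**
- **Strap:** the tab and wing positions give about 2.0 rad, so it is on its stop.
- **Port:** the wrist picture looks straight down into the open port.
- **Detent:** the ball was still low, at 130–134 mm.
- **Padlock and lock cylinder:** both are where they started, to within the measuring error.
- **Forces:** the highest wrist force I read was about 36 N, when the strap met its stop.

**Loose ends**
- **Port centre:** from one pixel it came out 2 to 5 mm towards the robot. With the low ball I put this down to camera calibration and my rough reading of the pixel, but a lean of a few hundredths of a radian is not ruled out.
- **Cap starting angle:** the wing measured about 0.16 rad unscrewed when I first looked at it upright, instead of 0. This may be yaw error in my frame, so I aligned the wing by eye with the strap as well.
- **Key hooks:** my measurements put the wall hooks in the gripper's path over the drum, but I felt no contact there.

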